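Nest the clean cheese moulds on the drying stand

ROBOT

A 6-joint arm with a two-finger parallel gripper is mounted at the origin on the work surface. World frame = base frame: x ahead of the robot, y to its left, z up, the work surface at z = 0. Lengths are in m, angles in rad, forces in N, time in s.
With the tool pointing down it reaches from about 0.35 to 0.975 m from the base axis. Payload 4.9 kg.
Tool frame: the origin (TCP) lies midway between the tips of the shut fingers; the grasp point (between the pads) lies 19 mm behind it; z points along the fingers, y is the line along which they close (so a half turn about z gives the same grasp; the last joint's range is limited). The gripper opens to 85 mm and grips with 20 to 120 N. Pads are 22 mm wide; open, the fingers measure 114 mm over their backs; the gripper's body (76 mm by 85 mm) begins 54 mm behind the grasp point. The pads swing forward as they close: fully open they stand 13 mm farther back than shut.
Start: joints at [-1.375, 0.053, 1.613, -0, 1.476, -0.119], TCP at [0.194, -0.594, 0.231] pointing down, gripper open.
Joint ranges: [-3.01, 3.01], [-1.01, 2.22], [0.06, 2.58], [-1.02, 4.17], [0.09, 2.62], [-3.14, 3.14]. Speed limits (rad/s): [2.57, 2.57, 3.14, 3.14, 3.14, 3.14].

INTERFACE

Orientations are given as a rotation vector (axis times angle).
In Python, from station import ctrl, optics, job gives the robot as it stands.
- The arm moves only by the shell command python3 -m jog 'ROWS' [OPENING] [FORCE]. ROWS is JSON, a list of rows, each a list of 2 entries, a list of its own where there are three numbers: the shift along the tool's x, y, z in m, then the turn, a rotation vector about the tool's x, y, z in rad. A call has 1 to 5 rows; each row is the pose to reach, as a shift and turn from the pose commanded when the call began, along the tool's axes at that moment; what a row does not reach only later rows make up. A row lasts 1/10 s, in which the tool goes at most 50 mm and 8.59 degrees, less where a joint would pass 70% of its speed; a pose out of reach is approached as far as the arm can. A call with a gripper value outside its range is refused whole. OPENING is the opening, from 0 (shut) to 1 (fully open), set as the call begins (- or left out, the last holds). The fingers move at their own pace and stop on an object; FORCE is the grip in N (left out, the last holds). Time passes only in rows, so rows that repeat a pose let the fingers close. It gives the time, the measured TCP pose, the force, the opening and the grip force at its end, in the units of the state.
- ctrl.get_obs(): the state, without advancing time (a new reading comes with each control period).
- optics.get_image(name): name is "side" or "top"; returns a dict with "image" (480x640x3 uint8, blue, green, red), "fx", "fy", "cx", "cy" (pixels), "rvec" (rotation vector, rad) and "tvec" (3), from world to camera coordinates, as OpenCV has them. Camera axes: x right, y down, z forward; pixel columns grow to the right and rows downward; lengths in m; the calibration is good to about 2 mm. A picture is of the moment at which its call begins. There is no depth.
- job.finish_job(): hands the job in; it is judged then, once.
The state is a dict: "t": time; "q": joint angles; "dq": joint speeds; "effort": joint torques, N m; "tool_pos": TCP position; "tool_rot": TCP orientation; "contact_force": force on the tool from outside, world axes, zero at the start; "wrist_torque": the same for the moment, N m; "opening": finger opening in m; "grip_force": force on a finger pad.
Only numpy, scipy, OpenCV 4.12 (cv2) and the standard library are available. Lean on these libraries where they do the work, as an engineer would, in place of code of your own. Each camera call takes 0.05 s, during which the arm holds its last target. There are 200 camera calls.

TASK

Get the stand ready for the clean cheese moulds: swing its folding prop leg out until it hits its stop and swing its clamp lever wide open, before any mould goes in. Then lower every mould that is on the table, one inside the other, into the stand's tapered holder to make one straight stack, letting each go as soon as it rests in the one below: do not drop them or press them down so that they jam. When all are nested, swing the clamp lever fully shut. Leave the cheese and the jar beside the moulds where they are.

Things in the scene. Friction and masses are not known exactly. Their poses are not given: they have to be found in the camera images.
- mould0_mid (a point): clean white plastic cheese mould, an open tapered cup standing upright (base down): 72 mm tall, outer diameter 64 mm at the rim and 44 mm at the base, straight wall 5 mm thick, closed heavy base, 110 g. All the moulds are identical; the point is on the axis half-way up (36 mm above its base); z is the mould's axis. Only 3 to 5 moulds are there; absent ones give None
- mould1_mid (a point): clean white plastic cheese mould, an open tapered cup standing upright (base down): 72 mm tall, outer diameter 64 mm at the rim and 44 mm at the base, straight wall 5 mm thick, closed heavy base, 110 g. All the moulds are identical; the point is on the axis half-way up (36 mm above its base); z is the mould's axis. Only 3 to 5 moulds are there; absent ones give None
- mould2_mid (a point): clean white plastic cheese mould, an open tapered cup standing upright (base down): 72 mm tall, outer diameter 64 mm at the rim and 44 mm at the base, straight wall 5 mm thick, closed heavy base, 110 g. All the moulds are identical; the point is on the axis half-way up (36 mm above its base); z is the mould's axis. Only 3 to 5 moulds are there; absent ones give None
- mould3_mid (a point): clean white plastic cheese mould, an open tapered cup standing upright (base down): 72 mm tall, outer diameter 64 mm at the rim and 44 mm at the base, straight wall 5 mm thick, closed heavy base, 110 g. All the moulds are identical; the point is on the axis half-way up (36 mm above its base); z is the mould's axis. Only 3 to 5 moulds are there; absent ones give None
- mould4_mid (a point): clean white plastic cheese mould, an open tapered cup standing upright (base down): 72 mm tall, outer diameter 64 mm at the rim and 44 mm at the base, straight wall 5 mm thick, closed heavy base, 110 g. All the moulds are identical; the point is on the axis half-way up (36 mm above its base); z is the mould's axis. Only 3 to 5 moulds are there; absent ones give None
- seat (a point): point on the axis of the stand's holder where the middle of the first mould lies when seated, 49.9 mm above the table (that mould's rim ends 36 mm above the holder's rim). Each further mould rests about 36 mm (33 to 40) above the one below, the tapers touching, its upper 36 mm standing out. Its x and y axes are the stand's: prop leg on the -y side, clamp lever on the +y side
- leg_hinge (a point): vertical hinge of the prop leg, at (-55, -88) mm from the holder's axis along the stand's x and y; 25 mm above the table
- leg_post (a point): on the axis of the upright steel post (14 mm diameter, from the table to 55 mm above it) at the free end of the prop leg, 115 mm from the hinge, 40 mm above the table. The leg is a flat-lying bar just above the table; push the post sideways to swing it
- leg (a joint): prop leg angle, rad: 0 = folded (points along the stand's +x, beside the plate); grows as it swings out, clockwise from above; 1.571 = stop, pointing along the stand's -y. Starts partly folded. Stiff: about 1.5 N at the post moves it and it stays where it is left
- lever_hinge (a point): vertical hinge of the clamp lever, at (-55, 60) mm from the holder's axis along the stand's x and y, 60 mm above the table
- lever_post (a point): on the axis of the upright black handle post (14 mm diameter, from 56 to 100 mm above the table) at the free end of the clamp lever, 125 mm from the hinge, 85 mm above the table. The lever is a bar 60 mm above the table with a rubber pad; push the post sideways to swing it
- lever (a joint): clamp lever angle, rad: 0 = stop, fully shut (points along the stand's +x, its pad 4 mm from the first mould's wall); grows as it opens, counter-clockwise from above; 1.75 = stop, fully open (points about along the stand's +y). Starts shut or nearly so. Stiff: about 1.5 N at the post moves it and it stays where it is left
- stand: the fixed stand: aluminium plate 150 x 150 x 10 mm with a grey open-topped tapered holder cup in the middle (rim 50 mm above the table, 64 mm outer diameter at the rim, inside the same taper as inside a mould). Origin under the holder's axis at table height; x and y along the plate's sides
- cheese_white: bystander: white cheese wheel, 84 mm diameter, 36 mm tall; origin under its base
- jar: bystander: closed jar, 68 mm diameter, 100 mm tall; origin under its base
Mind the look-alikes: they are no part of the job. Leave any orange look-alike of the part that bears mould0_mid alone.

How it is judged:
On the way, in this order (a step that is already met when the one before it is completed fails the run):
1. prop leg at its stop and clamp lever wide open, no mould in the holder yet (value of joint leg above 1.5 rad and value of joint lever above 1.4 rad and horizontal distance between each of mould0_mid, mould1_mid, mould2_mid, mould3_mid, mould4_mid and seat above 0.05 m), for 0.2 s.
2. every mould nested in the one stack while the lever is open and the leg out (((horizontal distance between mould0_mid and seat below 0.006 m and z of mould0_mid in the frame of seat between -0.005 and 0.007 m) or (horizontal distance between mould0_mid and mould1_mid below 0.006 m and z of mould0_mid in the frame of mould1_mid between 0.0309 and 0.0429 m) or (horizontal distance between mould0_mid and mould2_mid below 0.006 m and z of mould0_mid in the frame of mould2_mid between 0.0309 and 0.0429 m) or (horizontal distance between mould0_mid and mould3_mid below 0.006 m and z of mould0_mid in the frame of mould3_mid between 0.0309 and 0.0429 m) or (horizontal distance between mould0_mid and mould4_mid below 0.006 m and z of mould0_mid in the frame of mould4_mid between 0.0309 and 0.0429 m)) and ((horizontal distance between mould1_mid and seat below 0.006 m and z of mould1_mid in the frame of seat between -0.005 and 0.007 m) or (horizontal distance between mould1_mid and mould0_mid below 0.006 m and z of mould1_mid in the frame of mould0_mid between 0.0309 and 0.0429 m) or (horizontal distance between mould1_mid and mould2_mid below 0.006 m and z of mould1_mid in the frame of mould2_mid between 0.0309 and 0.0429 m) or (horizontal distance between mould1_mid and mould3_mid below 0.006 m and z of mould1_mid in the frame of mould3_mid between 0.0309 and 0.0429 m) or (horizontal distance between mould1_mid and mould4_mid below 0.006 m and z of mould1_mid in the frame of mould4_mid between 0.0309 and 0.0429 m)) and ((horizontal distance between mould2_mid and seat below 0.006 m and z of mould2_mid in the frame of seat between -0.005 and 0.007 m) or (horizontal distance between mould2_mid and mould0_mid below 0.006 m and z of mould2_mid in the frame of mould0_mid between 0.0309 and 0.0429 m) or (horizontal distance between mould2_mid and mould1_mid below 0.006 m and z of mould2_mid in the frame of mould1_mid between 0.0309 and 0.0429 m) or (horizontal distance between mould2_mid and mould3_mid below 0.006 m and z of mould2_mid in the frame of mould3_mid between 0.0309 and 0.0429 m) or (horizontal distance between mould2_mid and mould4_mid below 0.006 m and z of mould2_mid in the frame of mould4_mid between 0.0309 and 0.0429 m)) and ((horizontal distance between mould3_mid and seat below 0.006 m and z of mould3_mid in the frame of seat between -0.005 and 0.007 m) or (horizontal distance between mould3_mid and mould0_mid below 0.006 m and z of mould3_mid in the frame of mould0_mid between 0.0309 and 0.0429 m) or (horizontal distance between mould3_mid and mould1_mid below 0.006 m and z of mould3_mid in the frame of mould1_mid between 0.0309 and 0.0429 m) or (horizontal distance between mould3_mid and mould2_mid below 0.006 m and z of mould3_mid in the frame of mould2_mid between 0.0309 and 0.0429 m) or (horizontal distance between mould3_mid and mould4_mid below 0.006 m and z of mould3_mid in the frame of mould4_mid between 0.0309 and 0.0429 m)) and ((horizontal distance between mould4_mid and seat below 0.006 m and z of mould4_mid in the frame of seat between -0.005 and 0.007 m) or (horizontal distance between mould4_mid and mould0_mid below 0.006 m and z of mould4_mid in the frame of mould0_mid between 0.0309 and 0.0429 m) or (horizontal distance between mould4_mid and mould1_mid below 0.006 m and z of mould4_mid in the frame of mould1_mid between 0.0309 and 0.0429 m) or (horizontal distance between mould4_mid and mould2_mid below 0.006 m and z of mould4_mid in the frame of mould2_mid between 0.0309 and 0.0429 m) or (horizontal distance between mould4_mid and mould3_mid below 0.006 m and z of mould4_mid in the frame of mould3_mid between 0.0309 and 0.0429 m)) and value of joint leg above 1.5 rad and value of joint lever above 1.2 rad), for 0.2 s.
At the end, for the whole second after the job is handed in: Every mould present sits in the holder or in another mould of the stack: axis within 6 mm of the one below, 31 to 43 mm above it (the first within -5 to +7 mm of the seat), upright within 0.09 rad and at rest; the prop leg within 0.07 rad of its stop; the clamp lever shut to within 0.08 rad (((horizontal distance between mould0_mid and seat below 0.006 m and z of mould0_mid in the frame of seat between -0.005 and 0.007 m) or (horizontal distance between mould0_mid and mould1_mid below 0.006 m and z of mould0_mid in the frame of mould1_mid between 0.0309 and 0.0429 m) or (horizontal distance between mould0_mid and mould2_mid below 0.006 m and z of mould0_mid in the frame of mould2_mid between 0.0309 and 0.0429 m) or (horizontal distance between mould0_mid and mould3_mid below 0.006 m and z of mould0_mid in the frame of mould3_mid between 0.0309 and 0.0429 m) or (horizontal distance between mould0_mid and mould4_mid below 0.006 m and z of mould0_mid in the frame of mould4_mid between 0.0309 and 0.0429 m)) and ((horizontal distance between mould1_mid and seat below 0.006 m and z of mould1_mid in the frame of seat between -0.005 and 0.007 m) or (horizontal distance between mould1_mid and mould0_mid below 0.006 m and z of mould1_mid in the frame of mould0_mid between 0.0309 and 0.0429 m) or (horizontal distance between mould1_mid and mould2_mid below 0.006 m and z of mould1_mid in the frame of mould2_mid between 0.0309 and 0.0429 m) or (horizontal distance between mould1_mid and mould3_mid below 0.006 m and z of mould1_mid in the frame of mould3_mid between 0.0309 and 0.0429 m) or (horizontal distance between mould1_mid and mould4_mid below 0.006 m and z of mould1_mid in the frame of mould4_mid between 0.0309 and 0.0429 m)) and ((horizontal distance between mould2_mid and seat below 0.006 m and z of mould2_mid in the frame of seat between -0.005 and 0.007 m) or (horizontal distance between mould2_mid and mould0_mid below 0.006 m and z of mould2_mid in the frame of mould0_mid between 0.0309 and 0.0429 m) or (horizontal distance between mould2_mid and mould1_mid below 0.006 m and z of mould2_mid in the frame of mould1_mid between 0.0309 and 0.0429 m) or (horizontal distance between mould2_mid and mould3_mid below 0.006 m and z of mould2_mid in the frame of mould3_mid between 0.0309 and 0.0429 m) or (horizontal distance between mould2_mid and mould4_mid below 0.006 m and z of mould2_mid in the frame of mould4_mid between 0.0309 and 0.0429 m)) and ((horizontal distance between mould3_mid and seat below 0.006 m and z of mould3_mid in the frame of seat between -0.005 and 0.007 m) or (horizontal distance between mould3_mid and mould0_mid below 0.006 m and z of mould3_mid in the frame of mould0_mid between 0.0309 and 0.0429 m) or (horizontal distance between mould3_mid and mould1_mid below 0.006 m and z of mould3_mid in the frame of mould1_mid between 0.0309 and 0.0429 m) or (horizontal distance between mould3_mid and mould2_mid below 0.006 m and z of mould3_mid in the frame of mould2_mid between 0.0309 and 0.0429 m) or (horizontal distance between mould3_mid and mould4_mid below 0.006 m and z of mould3_mid in the frame of mould4_mid between 0.0309 and 0.0429 m)) and ((horizontal distance between mould4_mid and seat below 0.006 m and z of mould4_mid in the frame of seat between -0.005 and 0.007 m) or (horizontal distance between mould4_mid and mould0_mid below 0.006 m and z of mould4_mid in the frame of mould0_mid between 0.0309 and 0.0429 m) or (horizontal distance between mould4_mid and mould1_mid below 0.006 m and z of mould4_mid in the frame of mould1_mid between 0.0309 and 0.0429 m) or (horizontal distance between mould4_mid and mould2_mid below 0.006 m and z of mould4_mid in the frame of mould2_mid between 0.0309 and 0.0429 m) or (horizontal distance between mould4_mid and mould3_mid below 0.006 m and z of mould4_mid in the frame of mould3_mid between 0.0309 and 0.0429 m)) and angle between each of mould0_mid, mould1_mid, mould2_mid, mould3_mid, mould4_mid's own z axis and vertical below 0.09 rad and linear speed of each of mould0, mould1, mould2, mould3, mould4 below 0.03 m/s and value of joint leg above 1.5 rad and value of joint lever below 0.08 rad); the robot touches nothing.
It fails at once if a mould rammed or pressed into another, or into the holder (or dropped into it) with more than 80 N (contact force between any of mould1, mould2, mould3, mould4 and mould0 above 80 N or contact force between any of mould2, mould3, mould4 and mould1 above 80 N or contact force between any of mould3, mould4 and mould2 above 80 N or contact force between mould4 and mould3 above 80 N or contact force between any of mould0, mould1, mould2, mould3, mould4 and stand above 80 N).
It fails at once if the cheese or the jar pushed more than 30 mm (distance of any of cheese_white, jar from where it was at the start of the episode above 0.03 m).
Of mould0, mould1, mould2, mould3, mould4 only 3 to 5 are there at a start; the rules pass over those that are not, and their reading is None.
At some moment in a run one of mould0, mould1, mould2, mould3, mould4 may be knocked a few centimetres aside while the robot is not near it.
It also fails if it takes over 210 s, if anything falls off the work surface, if the arm or the gripper's body presses on something with over 40 N, if the wrist force passes 120 N, or if a joint passes its speed limit or range.

## Working session

There is one attempt and no reset: what is moved stays moved. The work goes in short steps, Python scripts to look and compute and a shell command to move; the robot and the scene stay as the last step left them, time stands still between calls to the robot, and variables do not carry over. Pictures are saved under pics/ and viewed, at most 14 in all, crops included, and the job is handed in when it is done.

```bash
ls; mkdir -p pics; python3 - <<'E'
from station import ctrl,optics
import cv2,json
o=ctrl.get_obs();print(o)
for n in("side","top"):
    d=optics.get_image(n);cv2.imwrite(f"pics/{n}0.png",d["image"]);print(n,{k:d[k] for k in d if k!="image"})
E
```

```text
pics
{'t': 0.0, 'q': array([-1.37500988e+00,  5.33635687e-02,  1.61429453e+00,  3.92088649e-05,
        1.47599019e+00, -1.18973599e-01]), 'dq': array([-0.00044287, -0.00106098, -0.00133119, -0.00071367,  0.00072572,
       -0.00152878]), 'effort': array([ 2.44824996e-04, -3.93680835e+01, -3.70179141e+01, -1.50550659e-04,
        7.05844912e-03,  4.89985759e-07]), 'tool_pos': array([ 0.19339789, -0.59367374,  0.23005854]), 'tool_rot': array([-3.10073738e+00, -4.92057434e-01,  6.26803997e-05]), 'contact_force': array([0.40367508, 0.79667468, 0.30320719]), 'wrist_torque': array([-0.03088981, -0.0166898 ,  0.02019061]), 'grip_force': 0.0, 'opening': 0.0851560360595356}
side {'fx': 477.16851769943656, 'fy': 477.16851769943656, 'cx': 313.10427990140744, 'cy': 232.55942545931643, 'rvec': array([ 0.26758153, -2.71469809,  1.34352835]), 'tvec': array([0.50386638, 0.11444242, 1.211042  ])}
top {'fx': 571.4998509731836, 'fy': 571.4998509731836, 'cx': 316.5306049115503, 'cy': 237.490616381893, 'rvec': array([ 2.13484502, -2.17003935,  0.16038558]), 'tvec': array([-0.00605352,  0.5174964 ,  1.38335308])}
```

View pics/top0.png

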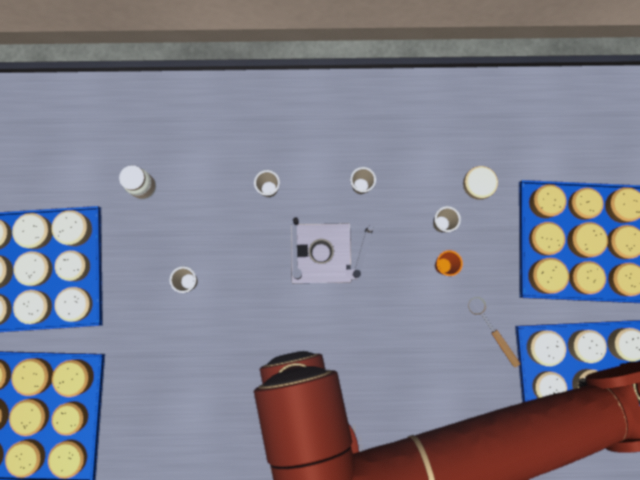

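View pics/side0.png

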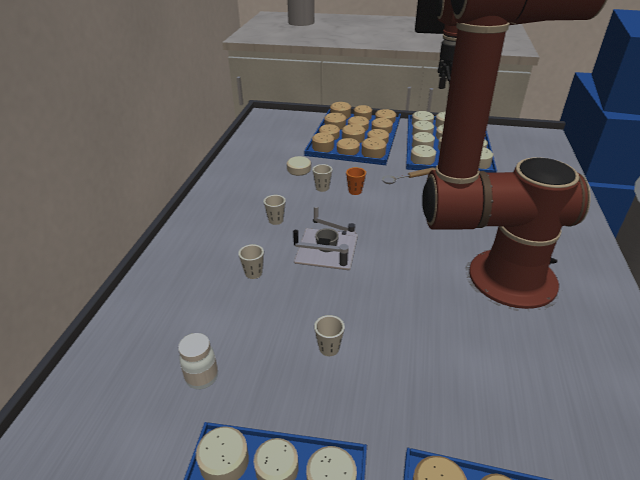

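The pictures show four white moulds at top (266,183), (363,180), (447,219), (183,280). The look-alikes are:
- the orange cup (450,263)
- the white cheese wheel (481,182)
- the white-lidded jar (135,181)
- the white cheeses in the trays

The stand is at (320,251). Its lever is on the left, with the post at (296,221), and its leg is on the right, with the post at (369,230).

```bash
cat > h.py <<'E'
import cv2,numpy as np
from station import ctrl,optics
from scipy.spatial.transform import Rotation as Rn
def ray(d,uv):
    R=cv2.Rodrigues(np.array(d["rvec"]))[0];c=-R.T@d["tvec"]
    v=R.T@np.array([(uv[0]-d["cx"])/d["fx"],(uv[1]-d["cy"])/d["fy"],1]);return c,v/np.linalg.norm(v)
def onz(d,uv,z):
    c,v=ray(d,uv);return c+v*(z-c[2])/v[2]
def tri(d1,p1,d2,p2):
    c1,v1=ray(d1,p1);c2,v2=ray(d2,p2)
    s=np.linalg.lstsq(np.array([v1,-v2]).T,c2-c1,rcond=None)[0]
    a=c1+s[0]*v1;b=c2+s[1]*v2;return (a+b)/2,np.linalg.norm(a-b)
def proj(d,P): return cv2.projectPoints(np.array(P,float).reshape(-1,3),np.array(d["rvec"]),np.array(d["tvec"]),np.array([[d["fx"],0,d["cx"]],[0,d["fy"],d["cy"]],[0,0,1]]),None)[0][:,0]
def totool(p):  # shift in tool axes to reach world p (TCP)
    o=ctrl.get_obs();return Rn.from_rotvec(o["tool_rot"]).inv().apply(np.array(p)-o["tool_pos"])
E
python3 - <<'E'
from h import *
np.set_printoptions(precision=4,suppress=True)
t=optics.get_image("top");s=optics.get_image("side")
cv2.imwrite("pics/crop1.png",cv2.resize(t["image"][160:300,165:475],None,fx=2.5,fy=2.5,interpolation=cv2.INTER_CUBIC))
cv2.imwrite("pics/crop2.png",cv2.resize(s["image"][160:280,230:390],None,fx=5,fy=5,interpolation=cv2.INTER_CUBIC))
for p in [(266,183),(363,180),(447,219),(183,280)]: print(onz(t,p,.072))
print("seat",onz(t,(320.5,251),.05),"lp",onz(t,(296,221),.1),"lh",onz(t,(298,275),.07),"legp",onz(t,(369,230),.055),"legh",onz(t,(356,273),.025))
R=Rn.from_rotvec(ctrl.get_obs()["tool_rot"]);print(R.as_matrix(),(R.inv()*Rn.from_rotvec([np.pi,0,0])).as_rotvec())
E
```

```text
[0.6492 0.1075 0.072 ]
[ 0.6532 -0.1308  0.072 ]
[ 0.5528 -0.3328  0.072 ]
[0.4147 0.307  0.072 ]
seat [ 0.4818 -0.0236  0.05  ] lp [0.5488 0.0343 0.1   ] lh [0.4223 0.0319 0.07  ] legp [ 0.5313 -0.1436  0.055 ] legh [ 0.4283 -0.1112  0.025 ]
[[ 0.9509  0.3096 -0.0002]
 [ 0.3096 -0.9509  0.0013]
 [ 0.0002 -0.0013 -1.    ]] [-0.0013  0.      0.3148]
```

View pics/crop1.png

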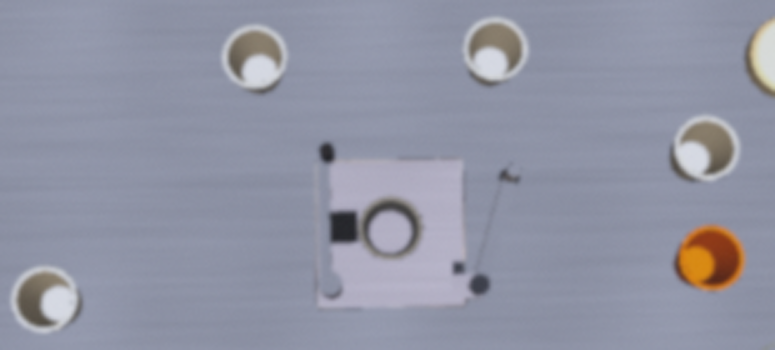

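View pics/crop2.png

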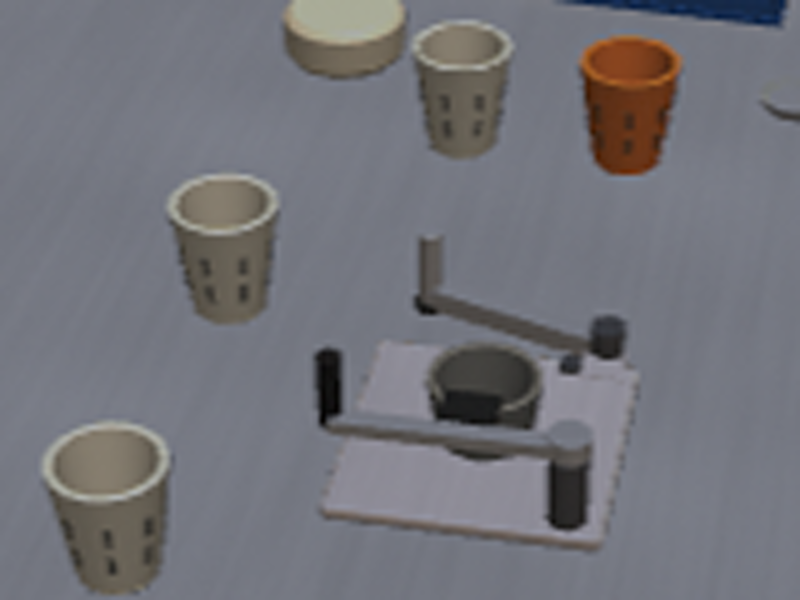

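The crops confirm it: four white moulds with grey-white walls, and the orange cup is separate. The lever post top is at top (296,221) / side (296,230), and the leg post top at top (370,229) / side (316,207). I'll align the tool with the world axes, shut the fingers and go to the leg post.

```bash
python3 -m jog '[[[0,0,0],[0,0,0.15]],[[0,0,0],[0,0,0.3]],[[0,0,0],[0,0,0.315]]]' 0
python3 -m jog '[[[0.029,-0.04,0],[0,0,0]],[[0.058,-0.08,0],[0,0,0]],[[0.087,-0.12,0],[0,0,0]],[[0.116,-0.16,0],[0,0,0]],[[0.116,-0.16,0],[0,0,0]]]' >/dev/null
python3 -m jog '[[[0.029,-0.04,0],[0,0,0]],[[0.058,-0.08,0],[0,0,0]],[[0.087,-0.12,0],[0,0,0]],[[0.116,-0.16,0],[0,0,0]],[[0.116,-0.16,0],[0,0,0]]]' >/dev/null
python3 -m jog '[[[0.029,-0.04,0],[0,0,0]],[[0.058,-0.08,0],[0,0,0]],[[0.087,-0.12,0],[0,0,0]],[[0.116,-0.16,0],[0,0,0]],[[0.116,-0.16,0],[0,0,0]]]'
python3 - <<'E'
from h import *
np.set_printoptions(precision=4,suppress=True)
t=optics.get_image("top");s=optics.get_image("side")
print("lever",tri(t,(295.8,220.5),s,(295.8,230.4)),"leg",tri(t,(370.5,228.5),s,(316.3,207.4)))
# tri of mould rims via ellipse centres
for n,d in(("t",t),("s",s)): cv2.imwrite(f"pics/{n}1.png",d["image"])
o=ctrl.get_obs();print(o["tool_pos"],o["tool_rot"],o["q"])
E
```

```text
t: 0.5
tool_pos: [0.1935, -0.5941, 0.231]
tool_rot: [-3.141, 0.001, 0.0]
contact_force: [-1.1, 0.1, 0.6]
opening: 0.0439
grip_force: 0.0
t: 2.0
tool_pos: [0.5436, -0.1113, 0.2312]
tool_rot: [-3.14, -0.012, -0.001]
contact_force: [-0.7, -0.5, -0.7]
opening: -0.0001
grip_force: 0.0
lever (array([0.5506, 0.0349, 0.099 ]), np.float64(0.0008903886811104775)) leg (array([ 0.5353, -0.148 ,  0.0496]), np.float64(0.001033837441851062))
[ 0.5418 -0.1145  0.231 ] [ 3.141   0.0042 -0.0015] [-0.3423 -0.1167  1.7789 -0.0009  1.48    1.2259]
```

```bash
python3 -m jog '[[[0,0,0.05],[0,0,0]],[[0,0,0.1],[0,0,0]],[[0,0,0.15],[0,0,0]],[[0,0,0.198],[0,0,0]],[[0,0,0.198],[0,0,0]]]'
python3 -m jog '[[[-0.004,0.022,0],[0,0,0]],[[-0.008,0.044,0],[0,0,0]],[[-0.017,0.06,0],[0,0,0]],[[-0.027,0.0745,0],[0,0,0]],[[-0.04,0.086,0],[0,0,0]]]'
python3 -m jog '[[[-0.014,0.0105,0],[0,0,0]],[[-0.025,0.016,0],[0,0,0]],[[-0.035,0.0205,0],[0,0,0]],[[-0.045,0.023,0],[0,0,0]],[[-0.052,0.0255,0],[0,0,0]]]'
python3 -m jog '[[[-0.002,0,0],[0,0,0]],[[-0.004,0,0],[0,0,0]],[[-0.004,0,0],[0,0,0]]]'
python3 - <<'E'
from h import *
t=optics.get_image("top");s=optics.get_image("side")
a=cv2.resize(t["image"][190:300,280:440],None,fx=2.5,fy=2.5);b=cv2.resize(s["image"][150:260,270:430],None,fx=2.5,fy=2.5)
cv2.imwrite("pics/leg.png",np.hstack([a,b]))
E
```

```text
t: 2.6
tool_pos: [0.5344, -0.1142, 0.0253]
tool_rot: [-3.137, 0.003, 0.024]
contact_force: [-1.7, 0.5, -0.9]
opening: 0.0002
grip_force: 0.0
t: 3.1
tool_pos: [0.5025, -0.203, 0.0365]
tool_rot: [3.14, -0.003, 0.006]
contact_force: [1.1, 1.5, -1.1]
opening: -0.0004
grip_force: 0.8
t: 3.6
tool_pos: [0.4492, -0.2263, 0.0341]
tool_rot: [3.141, -0.001, 0.002]
contact_force: [1.6, 1.0, 1.3]
opening: -0.0003
grip_force: 0.8
t: 3.9
tool_pos: [0.446, -0.226, 0.0335]
tool_rot: [3.141, 0.0, 0.001]
contact_force: [1.9, -1.7, 0.8]
opening: 0.0
grip_force: 1.1
```

View pics/leg.png

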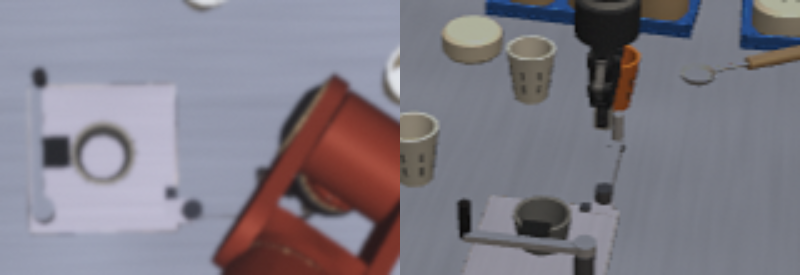

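The leg is out nearly along -y, with its post at side (516,197), but there is no force from the stop yet. I'll creep on until it appears.

```bash
for i in 1; do python3 -m jog '[[[-0.002,0,0],[0,0,0]],[[-0.004,0,0],[0,0,0]],[[-0.004,0,0],[0,0,0]]]' | egrep 'pos|contact'
python3 -m jog '[[[-0.002,0,0],[0,0,0]],[[-0.003,0,0],[0,0,0]],[[-0.003,0,0],[0,0,0]]]'| egrep 'pos|contact'; done
```

```text
tool_pos: [0.4457, -0.226, 0.0338]
contact_force: [16.7, -0.7, -9.5]
tool_pos: [0.4455, -0.2261, 0.0341]
contact_force: [28.3, -0.7, -18.0]
```

```bash
python3 -m jog '[[[0.01,0,0],[0,0,0]],[[0.02,0,0],[0,0,0]],[[0.02,0,-0.05],[0,0,0]],[[0.02,0,-0.1],[0,0,0]],[[0.02,0,-0.12],[0,0,0]]]' | egrep 'pos|contact'
python3 -m jog '[[[0.02,-0.046,0],[0,0,0]],[[0.04,-0.092,0],[0,0,0]],[[0.06,-0.138,0],[0,0,0]],[[0.08,-0.184,0],[0,0,0]],[[0.096,-0.229,0],[0,0,0]]]' | egrep 'pos|contact'
python3 -m jog '[[[0,0,0],[0,0,0]],[[0,0,0.03],[0,0,0]],[[0,0,0.06],[0,0,0]],[[0,0,0.079],[0,0,0]],[[0,0,0.079],[0,0,0]]]' | egrep 'pos|contact'
python3 - <<'E'
from h import *
print(ctrl.get_obs()["tool_pos"])
s=optics.get_image("side");t=optics.get_image("top")
a=cv2.resize(t["image"][190:300,280:440],None,fx=2.5,fy=2.5);b=cv2.resize(s["image"][150:260,270:430],None,fx=2.5,fy=2.5)
cv2.imwrite("pics/lev.png",np.hstack([a,b]))
E
```

```text
tool_pos: [0.4604, -0.2269, 0.1582]
contact_force: [1.4, -0.3, 0.8]
tool_pos: [0.5547, 0.0052, 0.1529]
contact_force: [0.2, -0.8, -0.1]
tool_pos: [0.5511, 0.0032, 0.07]
contact_force: [0.0, 1.0, -0.2]
[0.55108169 0.00319141 0.07000483]
```

View pics/lev.png

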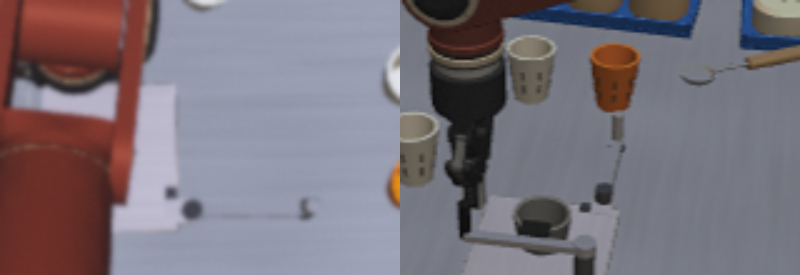

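```bash
python3 -m jog '[[[0,-0.014,-0.004],[0,0,0]],[[0,-0.028,-0.004],[0,0,0]],[[-0.001,-0.048,-0.004],[0,0,0]],[[-0.006,-0.066,-0.004],[0,0,0]],[[-0.012,-0.084,-0.004],[0,0,0]]]' | egrep 'pos|contact'
python3 -m jog '[[[-0.009,-0.016,0],[0,0,0]],[[-0.021,-0.0315,0],[0,0,0]],[[-0.035,-0.045,0],[0,0,0]],[[-0.05,-0.055,0],[0,0,0]],[[-0.067,-0.064,0],[0,0,0]]]' | egrep 'pos|contact'
python3 -m jog '[[[-0.018,-0.006,0],[0,0,0]],[[-0.03,-0.008,0],[0,0,0]],[[-0.04,-0.009,0],[0,0,0]],[[-0.043,-0.009,0],[0,0,0]],[[-0.043,-0.009,0],[0,0,0]]]' | egrep 'pos|contact'
python3 -m jog '[[[-0.002,0,0],[0,0,0]],[[-0.004,0,0],[0,0,0]],[[-0.004,0,0],[0,0,0]]]' | egrep 'pos|contact'
```

```text
tool_pos: [0.5431, 0.0885, 0.0797]
contact_force: [0.2, -2.4, -0.1]
tool_pos: [0.4753, 0.1523, 0.0791]
contact_force: [1.6, -1.2, -0.4]
tool_pos: [0.4322, 0.1603, 0.0783]
contact_force: [0.4, 0.5, -1.0]
tool_pos: [0.4288, 0.16, 0.0783]
contact_force: [0.4, 0.4, -0.1]
```

```bash
python3 -m jog '[[[-0.002,0,0],[0,0,0]],[[-0.004,0,0],[0,0,0]],[[-0.006,0,0],[0,0,0]],[[-0.007,0,0],[0,0,0]],[[-0.007,0,0],[0,0,0]]]' | egrep 'pos|contact'
python3 -m jog '[[[0.008,0,0],[0,0,0]],[[0.02,0,0],[0,0,0]],[[0.02,0,-0.05],[0,0,0]],[[0.02,0,-0.1],[0,0,0]],[[0.02,0,-0.15],[0,0,0]]]' 1 | egrep 'pos|contact'
cat >> h.py <<'E'
def cups(d,z=.072,lo=250,hi=1500):
    im=d["image"].astype(int);m=((im[...,2]-im[...,0])>-6).astype(np.uint8)*255
    cs=cv2.findContours(cv2.morphologyEx(m,cv2.MORPH_CLOSE,np.ones((3,3))),cv2.RETR_EXTERNAL,cv2.CHAIN_APPROX_NONE)[0]
    out=[]
    for c in cs:
        if lo<cv2.contourArea(c)<hi:
            e=cv2.fitEllipse(cv2.convexHull(c));r=e[1];p=onz(d,e[0],z);
            q=onz(d,(e[0][0]+r[0]/2,e[0][1]),z);k=im[int(e[0][1]),int(e[0][0])]
            out.append((np.round(e[0],1),np.round(r,1),np.round(p[:2],4),round(2000*np.linalg.norm(q-p)),k))
    return out
E
python3 - <<'E'
from h import *
t=optics.get_image("top");s=optics.get_image("side");cv2.imwrite("pics/t2.png",t["image"]);cv2.imwrite("pics/s2.png",s["image"])
for e in cups(t):print(*e)
print()
t["image"]=cv2.imread("pics/top0.png")
for e in cups(t):print(*e)
E
```

```text
tool_pos: [0.4237, 0.16, 0.0786]
contact_force: [9.1, -0.2, -5.9]
tool_pos: [0.4408, 0.1602, 0.2292]
contact_force: [0.7, -0.2, -0.3]
[ 66.7 459.1] [35.3 40.5] [0.0093 0.5663] 81 [146 222 223]
[ 24.3 458. ] [34.7 41.3] [0.0133 0.663 ] 79 [141 217 223]
[636.3 423.9] [35.5 44. ] [ 0.0632 -0.7499] 83 [223 226 222]
[ 68.9 417.9] [30.8 37. ] [0.1003 0.565 ] 71 [145 221 224]
[ 20.  415.3] [39.4 56.6] [0.1081 0.6779] 91 [139 215 223]
[549.6 387. ] [30.2 33.6] [ 0.1501 -0.5539] 71 [204 202 199]
[546.3 347.6] [34.3 38.2] [ 0.2408 -0.5529] 81 [216 214 210]
[587.1 345.8] [31.9 37.6] [ 0.2434 -0.65  ] 76 [226 226 222]
[505.1 347.6] [10.4 51.7] [ 0.2425 -0.4552] 25 [ 91 129 166]
[628.2 343.9] [31.9 41. ] [ 0.246  -0.7479] 76 [222 223 221]
[ 31.8 306.5] [33. 37.] [0.3576 0.664 ] 78 [224 226 223]
[ 72.9 303.9] [33.4 36.2] [0.3622 0.5671] 79 [227 227 224]
[628.1 279.2] [32.8 38.7] [ 0.3991 -0.762 ] 79 [130 206 220]
[ 19.8 269.8] [37.9 63.4] [0.4455 0.6971] 90 [222 226 223]
[ 71.6 265.5] [29.6 33.5] [0.4537 0.5741] 71 [225 226 223]
[448.8 263.1] [28.1 29.5] [ 0.445  -0.3319] 68 [ 21 138 219]
[320.9 2
[... 1279 characters left out ...]
0.4537 0.574 ] 71 [217 219 215]
[448.8 263. ] [28.1 29.6] [ 0.4451 -0.3318] 68 [ 22 133 212]
[316.8 250.8] [25.  35.6] [ 0.4798 -0.0143] 60 [194 175 178]
[547.1 238.3] [32.5 35. ] [ 0.5016 -0.5738] 79 [117 185 198]
[447.4 218.6] [22.6 23.5] [ 0.5537 -0.3337] 55 [129 139 146]
[585.7 203.3] [31.  33.8] [ 0.5864 -0.6752] 76 [123 197 212]
[625.7 204.7] [34.9 39.7] [ 0.5815 -0.7732] 86 [119 191 207]
[547.7 200.8] [32.4 36.2] [ 0.5941 -0.5821] 80 [127 201 216]
[138.7 183.1] [27.5 34.2] [0.6538 0.419 ] 67 [226 216 213]
[362.5 179.3] [22.  23.7] [ 0.655  -0.1297] 54 [184 182 182]
[480.2 182.2] [34.  35.8] [ 0.6433 -0.4192] 84 [216 218 215]
[355.5  65.8] [   3.6 1006. ] [ 0.9494 -0.1202] 9 [44 41 40]
```

View pics/s2.png

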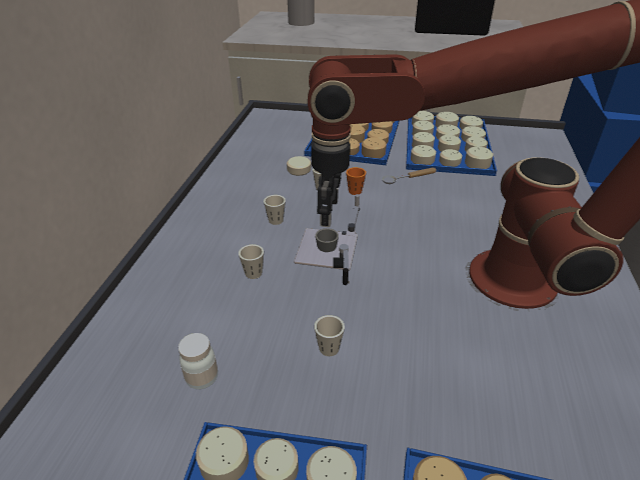

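s2 shows the lever wide open (post near side (346,275)), the leg out (358,205), and exactly four white moulds. Fetch the left mould first, at (0.415, 0.308).

```bash
python3 -m jog '[[[-0.007,-0.04,0],[0,0,0]],[[-0.014,-0.08,0],[0,0,0]],[[-0.021,-0.12,0],[0,0,0]],[[-0.026,-0.148,0],[0,0,0]],[[-0.026,-0.148,0],[0,0,0]]]' 1 40 | egrep 'pos|contact'
python3 -m jog '[[[0,0,0.03],[0,0,0]],[[0,0,0.06],[0,0,0]],[[0,0,0.09],[0,0,0]],[[0,0,0.1],[0,0,0]],[[0,0,0.1],[0,0,0]]]' | egrep 'pos|contact'
python3 - <<'E'
from h import *
o=ctrl.get_obs();print(o["tool_pos"],o["tool_rot"])
s=optics.get_image("side");t=optics.get_image("top")
cv2.imwrite("pics/g1.png",cv2.resize(np.hstack([s["image"][240:380,250:400],t["image"][220:360,120:270]]),None,fx=2.6,fy=2.6))
E
```

```text
tool_pos: [0.4143, 0.3106, 0.2274]
contact_force: [0.3, -0.4, -0.1]
tool_pos: [0.4145, 0.3069, 0.1261]
contact_force: [-0.4, 0.1, -0.1]
[0.41446363 0.3069261  0.12612771] [ 3.13922558e+00 -1.32814386e-03 -6.77424887e-03]
```

View pics/g1.png

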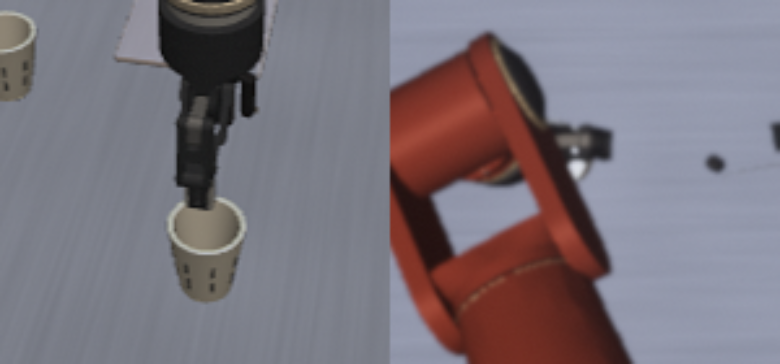

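The gripper is right above the left mould (side crop centre about (206,230)), so I'll descend and grip.

```bash
python3 -m jog '[[[0,0,0.025],[0,0,0]],[[0,0,0.05],[0,0,0]],[[0,0,0.075],[0,0,0]],[[0,0,0.092],[0,0,0]],[[0,0,0.092],[0,0,0]]]' | egrep 'pos|contact'
python3 -m jog '[[[0,0,0],[0,0,0]],[[0,0,0],[0,0,0]],[[0,0,0],[0,0,0]],[[0,0,0],[0,0,0]],[[0,0,0],[0,0,0]]]' 0 40
python3 -m jog '[[[0,0,-0.01],[0,0,0]],[[0,0,-0.04],[0,0,0]],[[0,0,-0.08],[0,0,0]],[[0,0,-0.12],[0,0,0]],[[0,0,-0.12],[0,0,0]]]' 
python3 - <<'E'
from h import *
o=ctrl.get_obs();print(o["tool_pos"],o["tool_rot"])
s=optics.get_image("side");t=optics.get_image("top")
cv2.imwrite("pics/g2.png",cv2.resize(s["image"][200:380,250:450],None,fx=3,fy=3))
E
```

```text
tool_pos: [0.4151, 0.3077, 0.0356]
contact_force: [1.0, -0.4, 0.3]
t: 11.2
tool_pos: [0.4177, 0.3092, 0.0392]
tool_rot: [-3.14, 0.0, -0.007]
contact_force: [-0.9, -1.7, 5.7]
opening: 0.0613
grip_force: 42.7
t: 11.7
tool_pos: [0.4194, 0.3103, 0.1645]
tool_rot: [-3.135, 0.0, -0.019]
contact_force: [0.7, -0.2, -1.0]
opening: 0.0611
grip_force: 44.0
[0.41941876 0.31030295 0.16449751] [-3.13487415e+00  1.55644670e-04 -1.89257092e-02]
```

View pics/g2.png

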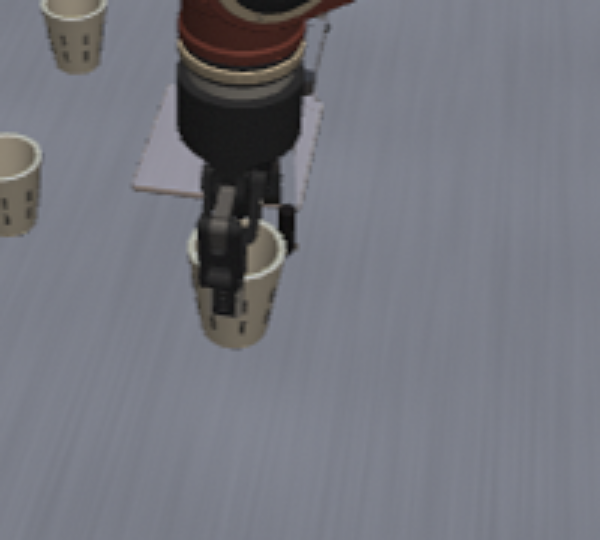

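```bash
python3 - <<'E'
from h import *
np.set_printoptions(precision=4,suppress=True)
s=optics.get_image("side");o=ctrl.get_obs();print(o["tool_pos"],o["tool_rot"],o["t"])
im=s["image"].astype(int)
print(onz(s,(329,282.3),.072+o["tool_pos"][2]-.0375))
m=((im[...,2]-im[...,0])>8).astype(np.uint8);m[:,:300]=0;m[:,360:]=0;m[:255]=0;m[325:]=0
ys,xs=np.nonzero(m);print(xs.min(),xs.max(),ys.min(),ys.max())
print(proj(s,[.4194,.3103,.197]),proj(s,[.4194-.032,.3103,.197]),proj(s,[.4194+.032,.3103,.197]),proj(s,[.4194,.3103,.125]))
E
```

```text
[0.4153 0.308  0.1562] [ 3.1415 -0.0002 -0.0005] 11.85
[0.4179 0.3042 0.1907]
300 345 262 317
[[327.7324 281.9358]] [[344.1599 284.0977]] [[311.495  279.7989]] [[327.5092 308.0596]]
```

```bash
python3 -m jog '[[[0.005,0.03,-0.02],[0,0,0]],[[0.013,0.065,-0.03],[0,0,0]],[[0.021,0.105,-0.03],[0,0,0]],[[0.029,0.145,-0.03],[0,0,0]],[[0.035,0.175,-0.03],[0,0,0]]]' | egrep 'pos|contact'
python3 -m jog '[[[0.007,0.035,0],[0,0,0]],[[0.014,0.07,0],[0,0,0]],[[0.021,0.11,0],[0,0,0]],[[0.028,0.14,0],[0,0,0]],[[0.0317,0.1575,0],[0,0,0]]]' | egrep 'pos|contact'
python3 -m jog '[[[0,0,0],[0,0,0]],[[0,0,0.01],[0,0,0]],[[0,0,0.03],[0,0,0]],[[0,0,0.05],[0,0,0]],[[0,0,0.05],[0,0,0]]]' | egrep 'pos|contact'
python3 - <<'E'
from h import *
np.set_printoptions(precision=4,suppress=True)
s=optics.get_image("side");o=ctrl.get_obs();print(o["tool_pos"],o["tool_rot"],o["t"])
cv2.imwrite("pics/g3.png",cv2.resize(s["image"][150:270,260:420],None,fx=5,fy=5))
print(proj(s,[[.482,-.0245,z] for z in (.05,o["tool_pos"][2]-.037,o["tool_pos"][2]+.035)]))
E
```

```text
tool_pos: [0.4494, 0.1311, 0.1839]
contact_force: [-0.2, 0.1, -1.5]
tool_pos: [0.4811, -0.0263, 0.1838]
contact_force: [0.8, 0.8, -1.3]
tool_pos: [0.4789, -0.0225, 0.1314]
contact_force: [-0.9, -0.2, -1.1]
[ 0.4802 -0.0229  0.1334] [-3.1401 -0.002   0.0089] 13.4
[[326.5469 234.7836]
 [326.6311 220.7576]
 [326.7694 197.7152]]
```

View pics/g3.png

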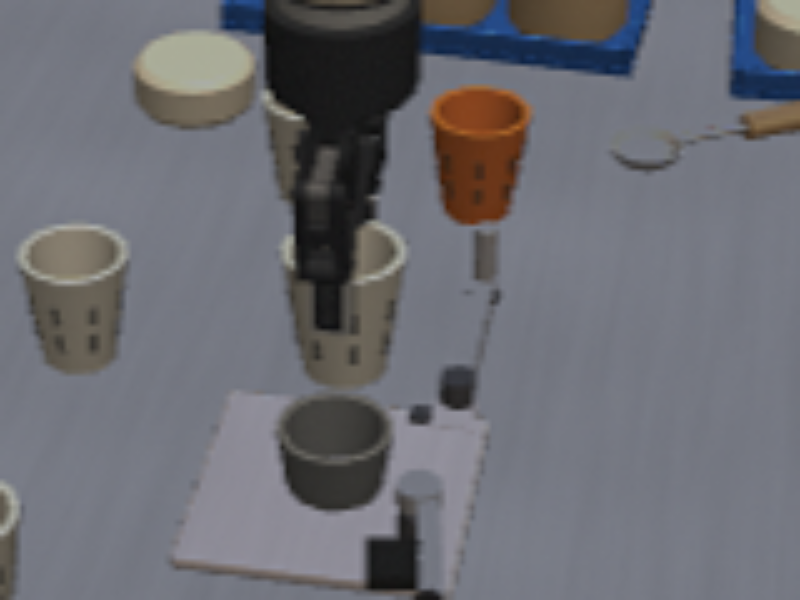

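The cup rim is centred at side crop x≈345 and the holder at 335, so shift about +4 mm in x. The height agrees. Descend close, then creep.

```bash
python3 -m jog '[[[0.004,0,0.02],[0,0,0]],[[0.004,0,0.04],[0,0,0]],[[0.004,0,0.055],[0,0,0]],[[0.004,0,0.066],[0,0,0]],[[0.004,0,0.066],[0,0,0]]]' | egrep 'pos|contact'
python3 -m jog '[[[0,0,0.003],[0,0,0]],[[0,0,0.006],[0,0,0]],[[0,0,0.009],[0,0,0]],[[0,0,0.011],[0,0,0]],[[0,0,0.011],[0,0,0]]]' | egrep 'pos|contact'
python3 - <<'E'
from h import *
o=ctrl.get_obs();print(o["tool_pos"],o["tool_rot"],o["contact_force"],o["wrist_torque"])
E
```

```text
tool_pos: [0.4852, -0.0239, 0.0688]
contact_force: [0.5, -0.2, -1.3]
tool_pos: [0.486, -0.0242, 0.0591]
contact_force: [-2.6, 0.9, -0.1]
[ 0.48600384 -0.02421647  0.0591132 ] [-3.14126488e+00  5.17298193e-04  1.22162952e-03] [-2.58074488  0.90076068 -0.14735445] [ 0.16671486  0.4809832  -0.00218289]
```

```bash
python3 -m jog '[[[-0.002,0,0.002],[0,0,0]],[[-0.002,0,0.004],[0,0,0]],[[-0.002,0,0.004],[0,0,0]]]' | egrep 'pos|contact'
python3 -m jog '[[[0,0,0.002],[0,0,0]],[[0,0,0.003],[0,0,0]],[[0,0,0.003],[0,0,0]]]' | egrep 'pos|contact'
```

```text
tool_pos: [0.4846, -0.0242, 0.0559]
contact_force: [-3.7, 2.0, 4.6]
tool_pos: [0.4852, -0.0242, 0.0555]
contact_force: [-11.3, 3.8, 20.3]
```

```bash
python3 -m jog '[[[-0.001,0,-0.001],[0,0,0]],[[-0.002,0,-0.001],[0,0,0]],[[-0.002,0,-0.001],[0,0,0]]]' | egrep 'pos|contact'
python3 -m jog '[[[0,0,0],[0,0,0]],[[0,0,0],[0,0,0]],[[0,0,0],[0,0,0]]]' | egrep 'pos|contact'
```

```text
tool_pos: [0.4846, -0.0242, 0.0556]
contact_force: [-1.0, 3.4, 7.7]
tool_pos: [0.4846, -0.0242, 0.0556]
contact_force: [-0.7, 4.0, 9.4]
```

```bash
python3 -m jog '[[[0,0,0],[0,0,0]],[[0,0,0],[0,0,0]],[[0,0,0],[0,0,0]],[[0,0,-0.002],[0,0,0]],[[0,0,-0.004],[0,0,0]]]' 1 
python3 -m jog '[[[0,0,-0.03],[0,0,0]],[[0,0,-0.07],[0,0,0]],[[0,0,-0.12],[0,0,0]],[[0,0,-0.17],[0,0,0]],[[0.03,0.02,-0.18],[0,0,0]]]' | egrep 'pos|contact'
python3 -m jog '[[[0.03,-0.025,0],[0,0,0]],[[0.06,-0.05,0],[0,0,0]],[[0.09,-0.08,0],[0,0,0]],[[0.12,-0.1,0],[0,0,0]],[[0.135,-0.11,0],[0,0,0]]]' | egrep 'pos|contact'
python3 - <<'E'
from h import *
np.set_printoptions(precision=4,suppress=True)
o=ctrl.get_obs();print(o["tool_pos"],o["tool_rot"])
s=optics.get_image("side");t=optics.get_image("top")
A=cv2.resize(s["image"][150:290,230:390],None,fx=2.5,fy=2.5);B=cv2.resize(t["image"][150:290,240:400],None,fx=2.5,fy=2.5)
cv2.imwrite("pics/p1.png",np.hstack([A,B]))
for e in cups(t): 
    if abs(e[2][1])<.4 and e[2][0]<.9: print(*e)
print(proj(s,[[.482,-.0245,z] for z in (.014,.05,.086)]))
E
```

```text
t: 16.1
tool_pos: [0.4822, -0.0244, 0.0571]
tool_rot: [3.142, -0.0, -0.001]
contact_force: [0.7, 0.2, 0.3]
opening: 0.0851
grip_force: 0.0
tool_pos: [0.5146, -0.0438, 0.2467]
contact_force: [0.5, -0.5, 1.4]
tool_pos: [0.6489, 0.0674, 0.2369]
contact_force: [-0.7, -0.7, 0.0]
[0.6489 0.0674 0.2369] [-3.1413 -0.0023 -0.0001]
[448.8 263. ] [28.1 29.6] [ 0.4451 -0.3318] 68 [ 22 147 228]
[321.  250.2] [24.2 27.2] [ 0.4813 -0.0245] 59 [236 230 228]
[445.8 219.6] [23.1 27.3] [ 0.5512 -0.3297] 56 [230 225 223]
[362.5 179. ] [21.5 23.6] [ 0.6557 -0.1297] 53 [200 199 199]
[[326.4842 245.2429]
 [326.5469 234.7836]
 [326.6119 223.9622]]
```

View pics/p1.png

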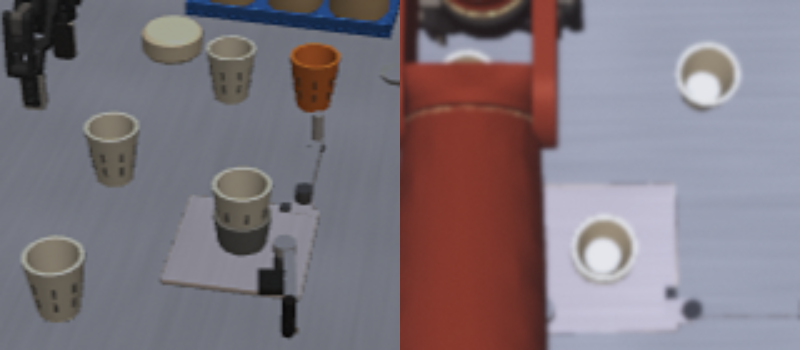

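The first mould is seated upright (top (321,250), rim at side (326,224), as predicted). Next is the mould at top (266,183).

```bash
python3 - <<'E'
from h import *
s=optics.get_image("side");t=optics.get_image("top")
print(onz(s,(251.5,252.3),.072),onz(t,(266.8,183),.072)); print(ctrl.get_obs()["tool_pos"])
E
python3 -m jog '[[[0.003,-0.02,0],[0,0,0]],[[0.003,-0.041,0],[0,0,0]],[[0.003,-0.041,0.03],[0,0,0]],[[0.003,-0.041,0.06],[0,0,0]],[[0.003,-0.041,0.09],[0,0,0]]]' 1 40 | egrep 'pos|contact'
```

```text
[0.64812785 0.10902954 0.072     ] [0.64920463 0.10552532 0.072     ]
[0.64701482 0.06549021 0.23692519]
tool_pos: [0.6497, 0.1058, 0.1471]
contact_force: [0.5, 0.7, -0.4]
```

```bash
python3 -m jog '[[[-0.001,0,0.03],[0,0,0]],[[-0.001,0,0.06],[0,0,0]],[[-0.001,0,0.09],[0,0,0]],[[-0.001,0,0.11],[0,0,0]],[[-0.001,0,0.11],[0,0,0]]]' | egrep 'pos|contact'
python3 -m jog '[[[0,0,0],[0,0,0]],[[0,0,0],[0,0,0]],[[0,0,0],[0,0,0]],[[0,0,0],[0,0,0]],[[0,0,0],[0,0,0]]]' 0 40
python3 -m jog '[[[0,0,-0.01],[0,0,0]],[[0,0,-0.05],[0,0,0]],[[0,0,-0.1],[0,0,0]],[[0,0,-0.15],[0,0,0]],[[0,0,-0.15],[0,0,0]]]' | egrep 'pos|contact|open|grip'
python3 -m jog '[[[-0.015,0.01,0],[0,0,0]],[[-0.045,0.035,0],[0,0,0]],[[-0.075,0.06,0],[0,0,0]],[[-0.1,0.08,0],[0,0,0]],[[-0.12,0.09,0],[0,0,0]]]' | egrep 'pos|contact|open|grip'
python3 - <<'E'
from h import *
print(ctrl.get_obs()["tool_pos"])
E
```

```text
tool_pos: [0.6456, 0.1055, 0.0335]
contact_force: [-0.3, -0.4, -0.7]
t: 18.8
tool_pos: [0.6513, 0.1066, 0.0401]
tool_rot: [3.141, -0.0, 0.007]
contact_force: [-0.6, -1.0, 6.5]
opening: 0.0604
grip_force: 43.5
tool_pos: [0.6541, 0.107, 0.1985]
contact_force: [0.4, -0.2, 0.4]
opening: 0.0602
grip_force: 43.8
tool_pos: [0.5274, 0.0155, 0.1866]
contact_force: [-0.3, -0.4, -1.3]
opening: 0.06
grip_force: 43.8
[0.52742162 0.0155472  0.18663816]
```

```bash
python3 -m jog '[[[-0.02,0.017,0],[0,0,0]],[[-0.04,0.034,0],[0,0,0]],[[-0.046,0.04,0.01],[0,0,0]],[[-0.046,0.04,0.03],[0,0,0]],[[-0.046,0.04,0.03],[0,0,0]]]' | egrep 'pos|contact'
python3 -m jog '[[[0,0,0],[0,0,0]],[[0,0,0],[0,0,0]],[[0,0,0],[0,0,0]]]' | egrep 'pos|contact'
cat >> h.py <<'E'
def side_cols(s,x0=296,x1=360,y0=140,y1=236):
    # per-row extent of cup-coloured pixels near the stand in the side view
    im=s["image"].astype(int)[y0:y1,x0:x1];m=((im[...,2]-im[...,0])>8)&(im.sum(2)>260)
    m=cv2.morphologyEx(m.astype(np.uint8),cv2.MORPH_OPEN,np.ones((2,3)))
    for r in range(0,y1-y0,4):
        x=np.nonzero(m[r])[0]
        if len(x)>5: print(r+y0,x[0]+x0,x[-1]+x0,(x[0]+x[-1])/2+x0)
E
python3 - <<'E'
from h import *
np.set_printoptions(precision=4,suppress=True)
s=optics.get_image("side");o=ctrl.get_obs();print(o["tool_pos"],o["tool_rot"])
side_cols(s)
z=o["tool_pos"][2]
print(proj(s,[[.482,-.0244,q] for q in (z-.037,z,z+.034)]))
E
```

```text
tool_pos: [0.4811, -0.0228, 0.1537]
contact_force: [-1.0, 1.2, -1.6]
tool_pos: [0.4841, -0.0232, 0.1582]
contact_force: [-0.5, -0.4, -1.1]
[ 0.484  -0.0232  0.1582] [3.1413 0.0004 0.0021]
140 343 356 349.5
144 343 358 350.5
148 343 357 350.0
160 296 308 302.0
164 296 310 303.0
168 296 310 303.0
172 296 316 306.0
200 329 335 332.0
208 328 334 331.0
212 322 331 326.5
216 322 332 327.0
220 318 334 326.0
224 317 334 325.5
228 316 333 324.5
232 323 335 329.0
[[326.6706 213.0437]
 [326.742  201.12  ]
 [326.81   189.7688]]
```

```bash
python3 -m jog '[[[0,0,0.02],[0,0,0]],[[0,0,0.04],[0,0,0]],[[0,0,0.054],[0,0,0]],[[0,0,0.054],[0,0,0]],[[0,0,0.054],[0,0,0]]]' | egrep 'pos|contact'
python3 -m jog '[[[0,0,0.003],[0,0,0]],[[0,0,0.006],[0,0,0]],[[0,0,0.006],[0,0,0]]]' | egrep 'pos|contact'
python3 -m jog '[[[0,0,0.002],[0,0,0]],[[0,0,0.003],[0,0,0]],[[0,0,0.003],[0,0,0]]]' | egrep 'pos|contact'
```

```text
tool_pos: [0.4834, -0.0234, 0.1035]
contact_force: [0.5, -1.4, -1.9]
tool_pos: [0.4836, -0.0238, 0.0979]
contact_force: [-1.5, -2.1, 1.9]
tool_pos: [0.484, -0.0239, 0.0959]
contact_force: [-4.3, -2.7, 7.3]
```

```bash
python3 -m jog '[[[-0.001,0.0005,0],[0,0,0]],[[-0.001,0.0005,0.001],[0,0,0]],[[-0.001,0.0005,0.002],[0,0,0]]]' | egrep 'pos|contact'
python3 -m jog '[[[0,0,0],[0,0,0]],[[0,0,0],[0,0,0]]]' | egrep 'pos|contact'
```

```text
tool_pos: [0.484, -0.0243, 0.0951]
contact_force: [-6.9, -1.2, 14.6]
tool_pos: [0.4839, -0.0242, 0.0951]
contact_force: [-6.4, -1.6, 11.7]
```

```bash
python3 -m jog '[[[-0.001,0,-0.001],[0,0,0]],[[-0.0015,0,-0.001],[0,0,0]],[[-0.0015,0,-0.001],[0,0,0]]]' | egrep 'pos|contact'
python3 -m jog '[[[0,0,0],[0,0,0]],[[0,0,0],[0,0,0]],[[0,0,0],[0,0,0]],[[0,0,-0.002],[0,0,0]],[[0,0,-0.004],[0,0,0]]]' 1 
python3 -m jog '[[[0,0,-0.03],[0,0,0]],[[0,0,-0.07],[0,0,0]],[[0,0,-0.11],[0,0,0]],[[0,0,-0.15],[0,0,0]],[[0.03,0.01,-0.15],[0,0,0]]]' | egrep 'pos|contact'
python3 -m jog '[[[0.03,0.02,0],[0,0,0]],[[0.06,0.04,0],[0,0,0]],[[0.09,0.06,0],[0,0,0]],[[0.12,0.08,0],[0,0,0]],[[0.142,0.095,0],[0,0,0]]]' | egrep 'pos|contact'
python3 - <<'E'
from h import *
np.set_printoptions(precision=4,suppress=True)
o=ctrl.get_obs();print(o["tool_pos"],o["tool_rot"])
s=optics.get_image("side");t=optics.get_image("top")
A=cv2.resize(s["image"][150:290,230:390],None,fx=2.5,fy=2.5);B=cv2.resize(t["image"][150:290,270:430],None,fx=2.5,fy=2.5)
cv2.imwrite("pics/p2.png",np.hstack([A,B]))
for e in cups(t,.122): 
    if abs(e[2][1])<.4 and e[2][0]<.9: print(*e)
print(proj(s,[[.482,-.0245,z] for z in (.014,.05,.086,.122)]),proj(s,[.655,-.13,.072]))
E
```

```text
tool_pos: [0.4825, -0.0243, 0.095]
contact_force: [-0.5, -1.7, 6.2]
t: 23.05
tool_pos: [0.4806, -0.0237, 0.0971]
tool_rot: [-3.141, 0.0, 0.001]
contact_force: [0.0, -0.0, -0.5]
opening: 0.085
grip_force: 0.0
tool_pos: [0.5132, -0.0337, 0.2563]
contact_force: [0.8, 0.1, 1.4]
tool_pos: [0.6542, -0.13, 0.2469]
contact_force: [0.7, 0.6, 0.5]
[ 0.6542 -0.13    0.2469] [-3.1414  0.0012  0.0002]
[448.8 263. ] [28.1 29.6] [ 0.4405 -0.3197] 65 [ 21 147 228]
[445.8 219.7] [23.  27.3] [ 0.5427 -0.3177] 54 [231 226 224]
[[326.4842 245.2429]
 [326.5469 234.7836]
 [326.6119 223.9622]
 [326.6791 212.7593]] [[274.1839 200.1054]]
```

View pics/p2.png

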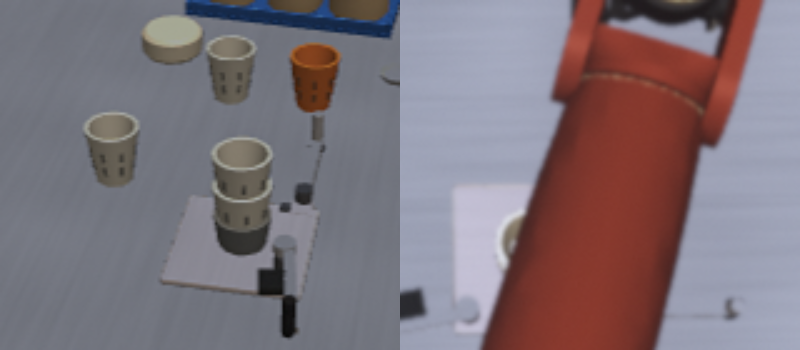

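The second mould is nested straight (rim at side (327,213), as predicted). The gripper is already above the mould at (0.654, -0.130).

```bash
python3 -m jog '[[[0.001,0.001,0.03],[0,0,0]],[[0.001,0.001,0.07],[0,0,0]],[[0.001,0.001,0.11],[0,0,0]],[[0.001,0.001,0.14],[0,0,0]],[[0.001,0.001,0.15],[0,0,0]]]' 1 40 | egrep 'pos|contact'
python3 -m jog '[[[0,0,0],[0,0,0]],[[0,0,0.03],[0,0,0]],[[0,0,0.05],[0,0,0]],[[0,0,0.06],[0,0,0]],[[0,0,0.06],[0,0,0]]]' | egrep 'pos|contact'
python3 -m jog '[[[0,0,0],[0,0,0]],[[0,0,0],[0,0,0]],[[0,0,0],[0,0,0]],[[0,0,0],[0,0,0]],[[0,0,0],[0,0,0]]]' 0 40
python3 -m jog '[[[0,0,-0.01],[0,0,0]],[[0,0,-0.05],[0,0,0]],[[0,0,-0.1],[0,0,0]],[[0,0,-0.15],[0,0,0]],[[0,0,-0.175],[0,0,0]]]' | egrep 'pos|contact|open|grip'
python3 -m jog '[[[-0.015,-0.01,0],[0,0,0]],[[-0.045,-0.03,0],[0,0,0]],[[-0.075,-0.05,0],[0,0,0]],[[-0.105,-0.07,0],[0,0,0]],[[-0.135,-0.085,0],[0,0,0]]]' | egrep 'pos|contact|open|grip'
python3 -m jog '[[[-0.015,-0.008,0],[0,0,0]],[[-0.03,-0.016,0],[0,0,0]],[[-0.036,-0.02,0],[0,0,0]],[[-0.036,-0.02,0],[0,0,0]],[[-0.036,-0.02,0],[0,0,0]]]' | egrep 'pos|contact|open|grip'
python3 - <<'E'
from h import *
print(ctrl.get_obs()["tool_pos"])
E
```

```text
tool_pos: [0.6505, -0.1284, 0.0926]
contact_force: [0.6, 0.5, -0.1]
tool_pos: [0.6539, -0.1298, 0.0377]
contact_force: [-1.5, 0.2, -0.4]
t: 25.65
tool_pos: [0.6557, -0.1302, 0.0403]
tool_rot: [3.141, -0.0, 0.007]
contact_force: [-0.6, 0.4, 6.8]
opening: 0.0616
grip_force: 43.1
tool_pos: [0.6557, -0.1305, 0.2193]
contact_force: [1.3, 0.0, 0.1]
opening: 0.0616
grip_force: 44.0
tool_pos: [0.5173, -0.0439, 0.2125]
contact_force: [-0.8, -1.1, 0.5]
opening: 0.0615
grip_force: 43.9
tool_pos: [0.4833, -0.0251, 0.2126]
contact_force: [0.5, -0.4, -0.3]
opening: 0.0611
grip_force: 43.9
[ 0.48326822 -0.02507435  0.21264797]
```

```bash
python3 -m jog '[[[0,-0.0005,0.02],[0,0,0]],[[0,-0.0005,0.04],[0,0,0]],[[0,-0.0005,0.055],[0,0,0]],[[0,-0.0005,0.068],[0,0,0]],[[0,-0.0005,0.072],[0,0,0]]]' | egrep 'pos|contact'
python3 -m jog '[[[0,0,0],[0,0,0]],[[0,0,0.003],[0,0,0]],[[0,0,0.005],[0,0,0]],[[0,0,0.005],[0,0,0]]]' | egrep 'pos|contact'
python3 -m jog '[[[0,0,0.002],[0,0,0]],[[0,0,0.003],[0,0,0]],[[0,0,0.003],[0,0,0]]]' | egrep 'pos|contact'
```

```text
tool_pos: [0.4822, -0.0244, 0.1384]
contact_force: [-1.2, -0.2, -0.6]
tool_pos: [0.483, -0.0244, 0.1356]
contact_force: [0.3, -0.4, -0.5]
tool_pos: [0.4837, -0.0245, 0.1337]
contact_force: [-0.6, 0.6, 5.2]
```

```bash
python3 -m jog '[[[0,0,0.001],[0,0,0]],[[0,0,0.002],[0,0,0]],[[0,0,0.002],[0,0,0]]]' | egrep 'pos|contact'
python3 -m jog '[[[0,0,0],[0,0,0]],[[0,0,0],[0,0,0]],[[0,0,0],[0,0,0]],[[0,0,-0.002],[0,0,0]],[[0,0,-0.004],[0,0,0]]]' 1 | egrep 'pos|contact|open'
python3 -m jog '[[[0,0,-0.02],[0,0,0]],[[0,0,-0.06],[0,0,0]],[[0,0,-0.1],[0,0,0]],[[0,0,-0.12],[0,0,0]],[[0.005,0.03,-0.12],[0,0,0]]]' | egrep 'pos|contact'
python3 -m jog '[[[0.01,0.04,0],[0,0,0]],[[0.02,0.08,0],[0,0,0]],[[0.03,0.12,0],[0,0,0]],[[0.04,0.16,0],[0,0,0]],[[0.05,0.2,0],[0,0,0]]]' | egrep 'pos|contact'
python3 - <<'E'
from h import *
np.set_printoptions(precision=4,suppress=True)
o=ctrl.get_obs();print(o["tool_pos"],o["tool_rot"])
s=optics.get_image("side");t=optics.get_image("top")
cv2.imwrite("pics/p3.png",cv2.resize(np.hstack([s["image"][130:270,260:400],t["image"][150:290,300:480]]),None,fx=2.4,fy=2.4))
for e in cups(t): 
    if abs(e[2][1])<.4 and e[2][0]<.9: print(*e)
print(proj(s,[[.482,-.0245,z] for z in (.086,.122,.158)]),proj(s,[.553,-.333,.072]))
E
```

```text
tool_pos: [0.4846, -0.0246, 0.1331]
contact_force: [-2.1, 0.4, 9.6]
tool_pos: [0.4826, -0.0243, 0.134]
contact_force: [-0.3, 0.3, 0.1]
opening: 0.0851
tool_pos: [0.4898, -0.0532, 0.2596]
contact_force: [0.0, -1.3, -0.3]
tool_pos: [0.538, -0.2561, 0.2543]
contact_force: [1.6, 0.0, -0.6]
[ 0.538  -0.2561  0.2543] [-3.1415  0.0006 -0.0004]
[321.7 247.2] [25.6 32.8] [ 0.4884 -0.0262] 62 [236 230 228]
[[326.6119 223.9622]
 [326.6791 212.7593]
 [326.7487 201.1545]] [[322.0034 168.7655]]
```

View pics/p3.png

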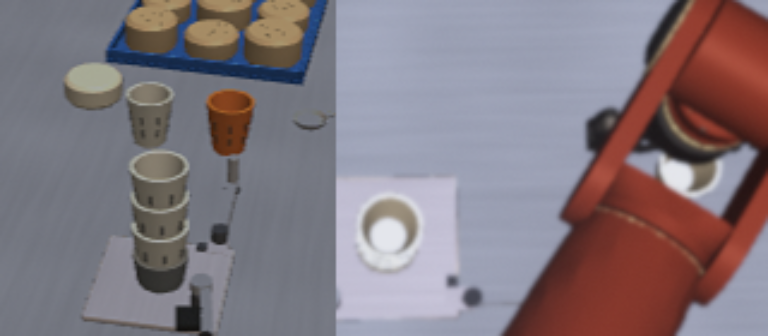

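The third mould is straight. The last one is at side (322,169), which matches (0.553, -0.333).

```bash
python3 -m jog '[[[0.008,0.04,0],[0,0,0]],[[0.0155,0.079,0],[0,0,0]],[[0.0155,0.079,0.03],[0,0,0]],[[0.0155,0.079,0.07],[0,0,0]],[[0.0155,0.079,0.11],[0,0,0]]]' 1 40 | egrep 'pos|contact'
python3 -m jog '[[[0,0,0.03],[0,0,0]],[[0,0,0.06],[0,0,0]],[[0,0,0.09],[0,0,0]],[[0,0,0.107],[0,0,0]],[[0,0,0.107],[0,0,0]]]' | egrep 'pos|contact'
python3 -m jog '[[[0,0,0],[0,0,0]],[[0,0,0],[0,0,0]],[[0,0,0],[0,0,0]],[[0,0,0],[0,0,0]],[[0,0,0],[0,0,0]]]' 0 40
python3 -m jog '[[[0,0,-0.01],[0,0,0]],[[0,0,-0.05],[0,0,0]],[[0,0,-0.1],[0,0,0]],[[0,0,-0.15],[0,0,0]],[[0,0,-0.2],[0,0,0]]]' | egrep 'pos|contact|open|grip'
python3 -m jog '[[[-0.004,-0.02,-0.015],[0,0,0]],[[-0.013,-0.06,-0.015],[0,0,0]],[[-0.022,-0.1,-0.015],[0,0,0]],[[-0.031,-0.14,-0.015],[0,0,0]],[[-0.038,-0.17,-0.015],[0,0,0]]]' | egrep 'pos|contact|open|grip'
python3 -m jog '[[[-0.009,-0.04,0],[0,0,0]],[[-0.018,-0.08,0],[0,0,0]],[[-0.026,-0.11,0],[0,0,0]],[[-0.032,-0.135,0],[0,0,0]],[[-0.033,-0.139,0],[0,0,0]]]' | egrep 'pos|contact|open|grip'
python3 -m jog '[[[0,0,0],[0,0,0]],[[0,0,0],[0,0,0]],[[0,0,0],[0,0,0]]]' | egrep 'pos|contact|open|grip'
```

```text
tool_pos: [0.5536, -0.3332, 0.1439]
contact_force: [0.4, -0.2, -1.2]
tool_pos: [0.5514, -0.3313, 0.0341]
contact_force: [-0.8, -0.0, -0.1]
t: 31.75
tool_pos: [0.5549, -0.3343, 0.0402]
tool_rot: [3.139, -0.0, 0.006]
contact_force: [0.2, 1.7, 6.4]
opening: 0.06
grip_force: 43.4
tool_pos: [0.5527, -0.3331, 0.2395]
contact_force: [1.2, -0.5, -1.1]
opening: 0.0596
grip_force: 43.8
tool_pos: [0.5144, -0.1614, 0.2526]
contact_force: [-0.0, -0.2, -2.2]
opening: 0.0601
grip_force: 43.8
tool_pos: [0.4815, -0.0223, 0.2527]
contact_force: [-0.2, -0.2, -1.1]
opening: 0.0605
grip_force: 43.9
tool_pos: [0.4825, -0.0253, 0.2523]
contact_force: [-0.5, 0.0, -1.1]
opening: 0.0603
grip_force: 43.9
```

```bash
python3 -m jog '[[[0.001,-0.0005,0.02],[0,0,0]],[[0.001,-0.0005,0.04],[0,0,0]],[[0.001,-0.0005,0.055],[0,0,0]],[[0.001,-0.0005,0.068],[0,0,0]],[[0.001,-0.0005,0.072],[0,0,0]]]' | egrep 'pos|contact'
python3 -m jog '[[[0,0,0],[0,0,0]],[[0,0,0.003],[0,0,0]],[[0,0,0.005],[0,0,0]],[[0,0,0.005],[0,0,0]]]' | egrep 'pos|contact'
python3 -m jog '[[[0,0,0.002],[0,0,0]],[[0,0,0.003],[0,0,0]],[[0,0,0.003],[0,0,0]]]' | egrep 'pos|contact'
```

```text
tool_pos: [0.4829, -0.0242, 0.1787]
contact_force: [0.3, -0.8, -1.7]
tool_pos: [0.4836, -0.024, 0.1757]
contact_force: [-0.2, -0.8, -1.6]
tool_pos: [0.4836, -0.024, 0.1726]
contact_force: [0.7, -1.1, 0.3]
```

```bash
python3 -m jog '[[[0,0,0.001],[0,0,0]],[[0,0,0.002],[0,0,0]],[[0,0,0.002],[0,0,0]]]' | egrep 'pos|contact'
python3 -m jog '[[[0,0,0.001],[0,0,0]],[[0,0,0.002],[0,0,0]],[[0,0,0.002],[0,0,0]]]' | egrep 'pos|contact'
```

```text
tool_pos: [0.4841, -0.0241, 0.1717]
contact_force: [-1.5, -2.2, 5.2]
tool_pos: [0.4849, -0.0242, 0.1711]
contact_force: [-0.4, -2.0, 9.5]
```

```bash
python3 -m jog '[[[0,0,0],[0,0,0]],[[0,0,0],[0,0,0]],[[0,0,0],[0,0,0]],[[0,0,-0.002],[0,0,0]],[[0,0,-0.004],[0,0,0]]]' 1 | egrep 'pos|contact|open'
python3 -m jog '[[[0,0,-0.02],[0,0,0]],[[0,0,-0.06],[0,0,0]],[[0,0,-0.1],[0,0,0]],[[-0.01,-0.02,-0.1],[0,0,0]],[[-0.03,-0.06,-0.1],[0,0,0]]]' | egrep 'pos|contact'
python3 -m jog '[[[-0.02,-0.03,0],[0,0,0]],[[-0.045,-0.06,0],[0,0,0]],[[-0.07,-0.09,0.02],[0,0,0]],[[-0.086,-0.114,0.05],[0,0,0]],[[-0.086,-0.114,0.07],[0,0,0]]]' 0 | egrep 'pos|contact|open'
python3 - <<'E'
from h import *
np.set_printoptions(precision=4,suppress=True)
o=ctrl.get_obs();print(o["tool_pos"],o["tool_rot"])
s=optics.get_image("side");t=optics.get_image("top")
cv2.imwrite("pics/p4.png",cv2.resize(np.hstack([s["image"][130:290,250:400],t["image"][150:310,240:400]]),None,fx=2.4,fy=2.4))
for e in cups(t,.194): 
    if abs(e[2][1])<.4 and e[2][0]<.9: print(*e)
print(proj(t,[.482,-.0245,.194]))
print(proj(s,[[.482,-.0245,z] for z in (.086,.122,.158,.194)]),proj(t,[.400,.1555,.1]),proj(s,[.4,.1555,.1]))
E
```

```text
tool_pos: [0.483, -0.0237, 0.172]
contact_force: [0.1, -0.1, 0.2]
opening: 0.0852
tool_pos: [0.4545, 0.0353, 0.2746]
contact_force: [0.3, 1.3, -0.2]
tool_pos: [0.3652, 0.1523, 0.2008]
contact_force: [0.4, -0.4, -0.5]
opening: 0.0122
[0.3652 0.1523 0.2008] [-3.1407 -0.0068  0.0014]
[448.8 263. ] [28.1 29.6] [ 0.4338 -0.3023] 62 [ 21 136 215]
[322.1 241.7] [25.  26.4] [ 0.4854 -0.0252] 55 [228 219 217]
[139.2 183.4] [27.6 32.9] [0.6233 0.3805] 61 [227 219 215]
[480.3 182.2] [34.  35.9] [ 0.6144 -0.382 ] 76 [220 222 218]
[359.7  65.7] [   3.5 1021.9] [ 0.8933 -0.1191] 8 [47 43 44]
[[321.8519 243.285 ]]
[[326.6119 223.9622]
 [326.6791 212.7593]
 [326.7487 201.1545]
 [326.8209 189.1258]] [[245.0086 284.4154]] [[347.7278 268.4633]]
```

View pics/p4.png

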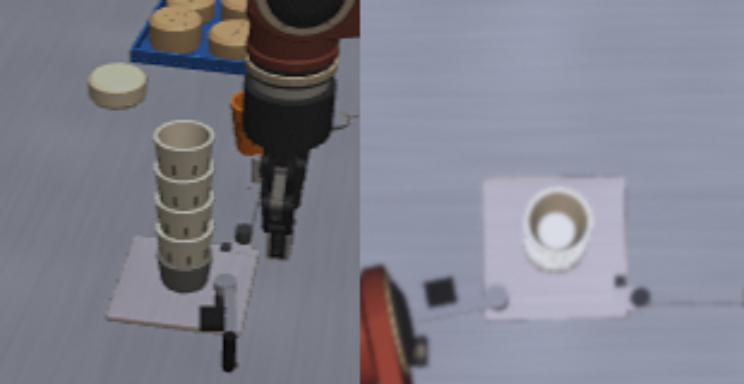

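The stack of four is straight, and the closed finger stands beside the open lever, whose post is at side (346,270). Now swing the lever shut.

```bash
python3 -m jog '[[[0,0,0.03],[0,0,0]],[[0,0,0.07],[0,0,0]],[[0,0,0.11],[0,0,0]],[[0,0,0.119],[0,0,0]],[[0,0,0.119],[0,0,0]]]' | egrep 'pos|contact|open'
python3 -m jog '[[[0.02,-0.006,0],[0,0,0]],[[0.04,-0.009,0],[0,0,0]],[[0.065,-0.009,0],[0,0,0]],[[0.0845,-0.007,0],[0,0,0]],[[0.103,-0.001,0],[0,0,0]]]' | egrep 'pos|contact'
python3 -m jog '[[[0.017,0.008,0],[0,0,0]],[[0.033,0.019,0],[0,0,0]],[[0.047,0.031,0],[0,0,0]],[[0.059,0.046,0],[0,0,0]],[[0.068,0.062,0],[0,0,0]]]' | egrep 'pos|contact'
python3 -m jog '[[[0.005,0.012,0],[0,0,0]],[[0.009,0.0225,0],[0,0,0]],[[0.01,0.026,0],[0,0,0]],[[0.01,0.026,0],[0,0,0]]]' | egrep 'pos|contact'
python3 -m jog '[[[0,0.002,0],[0,0,0]],[[0,0.004,0],[0,0,0]],[[0,0.004,0],[0,0,0]]]' | egrep 'pos|contact'
```

```text
tool_pos: [0.3671, 0.1498, 0.083]
contact_force: [-0.4, -0.2, 0.5]
opening: 0.0004
tool_pos: [0.4729, 0.151, 0.0865]
contact_force: [-3.2, -2.1, 1.5]
tool_pos: [0.5401, 0.0885, 0.0856]
contact_force: [-2.5, 0.9, 0.2]
tool_pos: [0.549, 0.0627, 0.084]
contact_force: [-0.5, 0.0, -0.5]
tool_pos: [0.5484, 0.0594, 0.0835]
contact_force: [1.2, 0.7, 1.3]
```

```bash
python3 -m jog '[[[0,0.002,0],[0,0,0]],[[0,0.003,0],[0,0,0]],[[0,0.003,0],[0,0,0]]]' | egrep 'pos|contact'
python3 -m jog '[[[0,0.002,0],[0,0,0]],[[0,0.003,0],[0,0,0]],[[0,0.003,0],[0,0,0]]]' | egrep 'pos|contact'
python3 -m jog '[[[0,0.002,0],[0,0,0]],[[0,0.003,0],[0,0,0]],[[0,0.003,0],[0,0,0]]]' | egrep 'pos|contact'
```

```text
tool_pos: [0.5484, 0.0567, 0.0834]
contact_force: [0.7, 3.8, 0.5]
tool_pos: [0.5484, 0.0562, 0.0835]
contact_force: [0.5, 14.0, 0.5]
tool_pos: [0.5484, 0.0558, 0.0835]
contact_force: [0.8, 21.3, 0.7]
```

The lever is hard on its stop where predicted. Retreat and check numerically.

```bash
python3 -m jog '[[[0,-0.015,0],[0,0,0]],[[0,-0.04,0],[0,0,0]],[[0,-0.07,-0.03],[0,0,0]],[[0,-0.1,-0.07],[0,0,0]],[[0,-0.13,-0.11],[0,0,0]]]' | egrep 'pos|contact'
python3 -m jog '[[[-0.03,-0.03,-0.02],[0,0,0]],[[-0.07,-0.06,-0.02],[0,0,0]],[[-0.1,-0.09,-0.02],[0,0,0]],[[-0.1,-0.1,-0.02],[0,0,0]],[[-0.1,-0.1,-0.02],[0,0,0]]]' | egrep 'pos|contact'
python3 - <<'E'
from h import *
np.set_printoptions(precision=4,suppress=True)
s=optics.get_image("side");t=optics.get_image("top")
for e in cups(t,.194): 
    if abs(e[2][1])<.5 and .4<e[2][0]<.8: print(*e)
im=s["image"].astype(int).sum(2);ti=t["image"].astype(int).sum(2)
def dark(i,x0,x1,y0,y1,th):
    y,x=np.nonzero(i[y0:y1,x0:x1]<th);return x.mean()+x0,y.mean()+y0,len(x)
print("lever post top view (was 296,221):",dark(ti,285,305,210,235,200),"open spot dark:",dark(ti,235,256,274,295,200))
print("side post (was ~296,237):",dark(im,285,303,222,250,150))
b=cv2.imread("pics/p3.png")
c=t["image"][262:285,380:440].astype(int).sum(2);print("leg post spot min",c.min(),np.unravel_index(c.argmin(),c.shape))
print(ctrl.get_obs()["t"])
E
```

```text
tool_pos: [0.5474, 0.1805, 0.1934]
contact_force: [0.9, 0.2, 0.5]
tool_pos: [0.4479, 0.2808, 0.2131]
contact_force: [0.5, -1.5, -0.6]
[448.8 263. ] [28.1 29.6] [ 0.4338 -0.3023] 62 [ 22 141 222]
[322.1 242. ] [24.8 27.2] [ 0.4847 -0.0251] 55 [232 226 223]
[139.1 183.4] [27.4 32.9] [0.6232 0.3807] 61 [231 224 221]
[480.3 182.2] [34.  35.8] [ 0.6144 -0.3821] 76 [226 227 225]
lever post top view (was 296,221): (np.float64(295.8333333333333), np.float64(220.61111111111111), 18) open spot dark: (np.float64(nan), np.float64(nan), 0)
side post (was ~296,237): (np.float64(295.4423076923077), np.float64(236.25), 52)
leg post spot min 224 (np.int64(5), np.int64(56))
41.15<stdin>:8: RuntimeWarning: Mean of empty slice.
  ret = ret.dtype.type(ret / rcount)
```

```bash
python3 -c "
from station import job
print(job.finish_job())"
```

```text
the job is handed in; nothing more can be done
None
```

I handed the job in at about 41 s, with the prop leg at its stop, all four white moulds nested in one straight stack, the clamp lever shut on its stop, and the cheese, jar and orange cup untouched; no verdict came back.

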